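Line up the quarter-turn fastener and hold the laser head's cover on its seal

TASK

The aluminium service cover on top of the laser marking head is standing off its seal because its quarter-turn fastener is turned the wrong way. Turn the fastener until its slot lines up with the two index marks on the cover, so that its cross-pin can drop through; let go of it, then press the cover down flush against the frame with your fingertips and finish while still holding it pressed there. Keep off the fastener while you hold, because I will lock it with my screwdriver; leave the loose things lying around as they are.

Things in the scene. Friction and masses are not known exactly. Their poses are not given: they have to be found in the camera images.
- laser_head: Fixed laser marking head on two rubber blocks: blue case 170 (x) x 420 (y) mm, its top (the frame under the cover) 195 mm above the bench; grey scan head box at its +y end, top at 190 mm. Origin on the bench under the middle of the hatch; x from the front (fastener) edge to the hinge, y along the case, z up. The hinge line runs along y at x = +66 mm, z = 195 mm.
- cover: Hinged aluminium cover plate 128 x 150 x 3 mm. Origin on its top face on the fastener's axis; x points to the hinge, z out of the plate. It reaches from x = -32 mm (front edge) to +96 mm and y = -75 to +75 mm; flat and free beside the fastener (20 to 70 mm out in y, either way). Two engraved index marks lie on its x axis at x = -25 and +25 mm.
- cover_hinge (a joint): Opening angle of the cover, rad: 0 = flush on the frame, grows as the front lifts (100 mm from hinge to fastener). Starts at about 0.08, the cross-pin resting on the receptacle. With the fastener aligned it sinks to about 0.045 on its rubber seal; about 8 N down beside the fastener brings it to 0, and let go it springs back. Not aligned, it cannot close.
- fastener: Steel head of the quarter-turn fastener: a wing bar 34 mm long (its x), 12 mm thick (its y), from 4 to 19 mm above the cover plate, with a 3 mm screwdriver slot along its top, on a 29 mm collar. Origin on its axis at the cover's top face, z along the axis, out of the cover. Turns with joint fastener_turn.
- fastener_grip (a point): Point on the fastener's axis at mid-height of the wing bar, 11.5 mm above the cover plate; axes as fastener (x along the bar and slot).
- fastener_turn (a joint): Turn of the fastener, rad: 0 = slot in line with the index marks (along the cover's x); grows clockwise seen from above. Starts between 0.6 and 1.45: turn it anticlockwise seen from above; it can overshoot to -0.6. Stays where left, friction about 0.06 N m. Its 24 mm cross-pin below the cover passes the receptacle's slot within about 0.18 rad of 0.
- screwdriver: Grey-handled screwdriver, 200 mm, lying loose on the bench in front of the laser head: to be left alone. Origin at the middle of its length on the underside.
- lens_cap: Black lens cap, a disc 76 mm across and 14 mm high, lying loose on top of the blue case beside the cover on its -y side: to be left alone. Origin at the centre of its underside.
- sample_plate: Dark steel plate 75 x 95 x 8 mm with a white ceramic disc (40 mm across, 18 mm high) fixed on it, loose on the bench behind the laser head: to be left alone. Origin at the centre of its underside.

How it is judged:
On the way, in this order (a step that is already met when the one before it is completed fails the run):
1. the fastener is turned until its slot is in line with the index marks (value of joint fastener_turn between -0.2 and 0.2 rad), for 0.2 s.
2. the fastener has been let go and the cover is pressed flush with the fingers beside it (value of joint cover_hinge below 0.02 rad and contact force between the fingers and cover above 4 N and contact force between the fingers and fastener below 0.5 N), for 0.3 s.
At the end, for the whole second after the job is handed in: The robot's fingers are still pressing on the cover plate (more than 4 N) without touching the fastener, the cover is flush with the frame (opened less than 0.02 rad, 2 mm at the fastener), and the fastener's slot is within 0.2 rad of the index marks (all of step 1 and all of step 2); the arm keeps its last pose, push and grip.
It fails at once if the screwdriver is disturbed (moved over 20 mm) (distance of screwdriver from where it was at the start of the episode above 0.02 m).
It fails at once if the lens cap is disturbed (moved over 20 mm) (distance of lens_cap from where it was at the start of the episode above 0.02 m).
It fails at once if the sample plate is disturbed (moved over 20 mm) (distance of sample_plate from where it was at the start of the episode above 0.02 m).
It also fails if it takes over 45 s, if anything falls off the work surface, if the arm or the gripper's body presses on something with over 40 N, if the wrist force passes 120 N, or if a joint passes its speed limit or range.

ROBOT

A 6-joint arm with a two-finger parallel gripper is mounted at the origin on the work surface. World frame = base frame: x ahead of the robot, y to its left, z up, the work surface at z = 0. Lengths are in m, angles in rad, forces in N, time in s.
With the tool pointing down it reaches from about 0.35 to 0.975 m from the base axis. Payload 7.1 kg.
Tool frame: the origin (TCP) lies midway between the tips of the shut fingers; the grasp point (between the pads) lies 19 mm behind it (manip.hold_point_z is the distance from the TCP to the grasp point, in m); z points along the fingers, y is the line along which they close (so a half turn about z gives the same grasp; the last joint's range is limited). The gripper opens to 88 mm and grips with 3 to 60 N. Pads are 20 mm wide; open, the fingers measure 115 mm over their backs; the gripper's body (75 mm by 178 mm) begins 61 mm behind the grasp point.
Start: joints at [-1.28, 0.423, 1.63, -0, 1.089, -0.019], TCP at [0.191, -0.595, 0.223] pointing down, gripper open.
Joint ranges: [-3, 3], [-0.9, 2.11], [0.09, 2.58], [-1.31, 4.45], [0.11, 2.69], [-2.54, 2.54]. Speed limits (rad/s): [2.39, 2.39, 3.01, 3.14, 3.14, 3.14].

INTERFACE

Orientations are given as a unit quaternion [w, x, y, z].
In Python, from station import readout, vision, manip gives the robot as it stands. The module is installed in compiled form; this text tells all that it offers.
- The arm moves only by the tool carry_out, never from a script. Its argument "rows" is a list of rows, each a list of 5 numbers: the shift along the tool's x, y, z as a fraction of full scale, then the turn about the tool's z as a fraction of full scale, then the opening, from 0 (shut) to 1 (fully open). A call has 1 to 8 rows; each row shifts and turns the commanded pose from where the row before left it, along the tool's axes as they then stand; what a row does not reach is not made up. Full scale, the value 1, is 50 mm for a shift and 0.08 rad for a turn. A row lasts 1/10 s, in which the tool goes at most 50 mm and 8.59 degrees, less where a joint would pass 70% of its speed; a pose out of reach is approached as far as the arm can. A call with a number of a shift or a turn outside -1 to 1 is refused whole. A call with a gripper value outside its range is refused whole. The fingers move at their own pace and stop on an object; "newtons" is the grip in N (left out, the last holds). Time passes only in rows, so rows that do not move let the fingers close. It gives the time, the measured TCP pose, the force, the opening and the grip force at its end, in the units of the state.
- readout.state(): the state, without advancing time (a new reading comes with each control period).
- vision.get_image(name): name is "scene" or "top" or "wrist"; returns the picture (480x640x3 uint8, red, green, blue); there is no depth.
- vision.calibration(name): a dict with "mtx" (3x3 intrinsics, pixels), "distortion" ([k1, k2, p1, p2, k3] as OpenCV has them; the pictures are not rectified), "rvec" (rotation vector, rad) and "tvec" (3), from world to camera coordinates, as OpenCV has them. Camera axes: x right, y down, z forward; pixel columns grow to the right and rows downward; lengths in m; the calibration is good to about 2 mm. A picture is of the moment at which its call begins: read the wrist's pose just before it. calibration takes no time and is no camera call; for the wrist camera it gives the pose at the moment of the call.
- manip.close_job(): hands the job in; it is judged then, once.
The state is a dict: "clock": time; "joint_pos": joint angles; "joint_velocities": joint speeds; "tau": joint torques, N m; "ee_pos": TCP position; "tool_rot": TCP orientation; "ft_force": force on the tool from outside, world axes, zero at the start; "ft_torque": the same for the moment, N m; "gripper_width": opening from 0.0 (shut) to 1.0 (fully open); "grasp_force": force on a finger pad.
Only numpy, scipy, OpenCV 4.12 (cv2) and the standard library are available. Lean on these libraries where they do the work, as an engineer would, in place of code of your own. Each camera call takes 0.05 s, during which the arm holds its last target. There are 200 camera calls.

## Working session

There is one attempt and no reset: what is moved stays moved. The work goes in short steps, Python scripts to look and compute and a tool call to move; the robot and the scene stay as the last step left them, time stands still between calls to the robot, and variables do not carry over. Pictures are saved under pics/ and viewed, at most 10 in all, crops included, and the job is handed in when it is done.

Besides the shell and the picture viewer there is one more tool, called after "Request:" as name(argument=value, ...), one argument or row to a line, values as JSON. carry_out: Moves the arm, as the interface text tells. Its arguments: {"type":"object","properties":{"rows":{"type":"array"},"newtons":{"type":"number"}},"required":["rows"]}

```bash
mkdir -p pics; python3 - <<'E'
from station import readout, vision, manip
import cv2
s=readout.state(); print(s, manip.hold_point_z)
for n in("scene","top"):
    im=vision.get_image(n); cv2.imwrite(f"pics/{n}0.png",im[:,:,::-1])
    print(vision.calibration(n))
E
```

```text
{'clock': 0.0, 'joint_pos': array([-1.27998649e+00,  4.23827937e-01,  1.63064582e+00,  2.59964551e-05,
        1.08862404e+00, -1.90198422e-02]), 'joint_velocities': array([-9.49000975e-04, -5.87473171e-05,  1.01729167e-03, -1.37911526e-03,
       -1.01681815e-03, -3.08570573e-04]), 'tau': array([ 3.22864144e-04, -5.44624293e+01, -2.73672616e+01,  6.42866967e-02,
        2.26327922e-02, -1.23481300e-04]), 'ee_pos': array([ 0.19042515, -0.59471818,  0.22192712]), 'tool_rot': array([-7.47192177e-04,  9.88025326e-01,  1.54289950e-01, -9.05505118e-05]), 'ft_force': array([-0.20125613,  0.55215441, -0.05748398]), 'ft_torque': array([0.03266294, 0.01607573, 0.02073984]), 'grasp_force': 0.0, 'gripper_width': 0.9983859098353995} 0.0187
{'mtx': array([[435.08621144,   0.        , 327.30621521],
       [  0.        , 435.08621144, 238.24156353],
       [  0.        ,   0.        ,   1.        ]]), 'distortion': array([-0.01335508,  0.        ,  0.        ,  0.        ,  0.        ]), 'rvec': array([ 2.06845555,  1.13574789, -0.48179744]), 'tvec': array([-0.30055044, -0.25112259,  1.27470734])}
{'mtx': array([[581.0591451 ,   0.        , 319.80716163],
       [  0.        , 581.0591451 , 233.28708184],
       [  0.        ,   0.        ,   1.        ]]), 'distortion': array([0.03111488, 0.        , 0.        , 0.        , 0.        ]), 'rvec': array([ 2.20317494, -2.17129456,  0.13297931]), 'tvec': array([-0.07226706,  0.62298057,  0.91317722])}
```

View pics/top0.png

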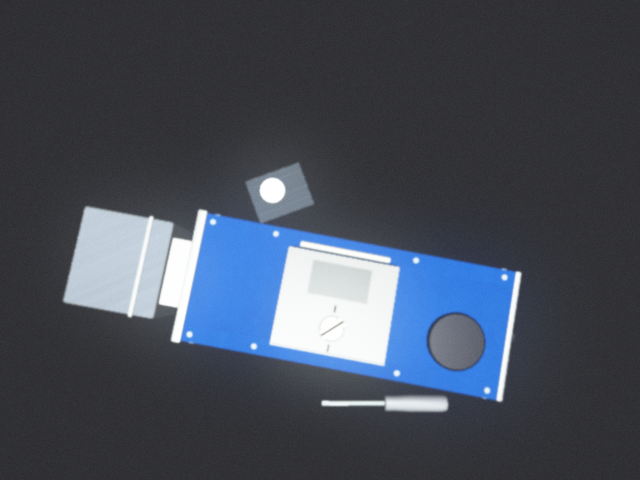

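View pics/scene0.png

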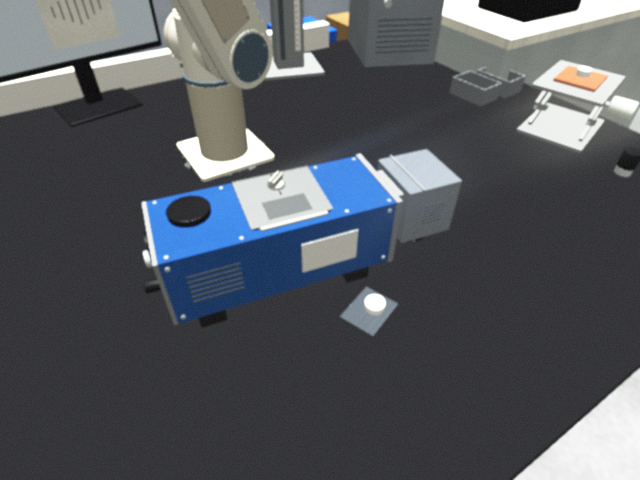

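The top view shows the fastener near (332,328), its slot running from lower left to upper right, and the index marks near (335,309) and (328,348). The cap is at (457,341) and the screwdriver at (385,403). I'll enlarge the fastener area.

```bash
python3 - <<'E'
import cv2
im=cv2.imread("pics/top0.png")[240:375,260:410]
cv2.imwrite("pics/crop0.png",cv2.resize(im,None,fx=4.4,fy=4.4,interpolation=cv2.INTER_CUBIC))
E
cat > h.py <<'E'
import cv2, numpy as np
from station import readout, vision, manip
def ray(name,px,z,cal=None):
    c=cal or vision.calibration(name)
    u=cv2.undistortPoints(np.array([px],float).reshape(-1,1,2),c["mtx"],c["distortion"])[:,0]
    R=cv2.Rodrigues(c["rvec"])[0]; o=-R.T@c["tvec"]
    d=np.c_[u,np.ones(len(u))]@R
    return o+d*((np.broadcast_to(z,len(u))-o[2])/d[:,2])[:,None]
E
```

```text
(no output)
```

View pics/crop0.png

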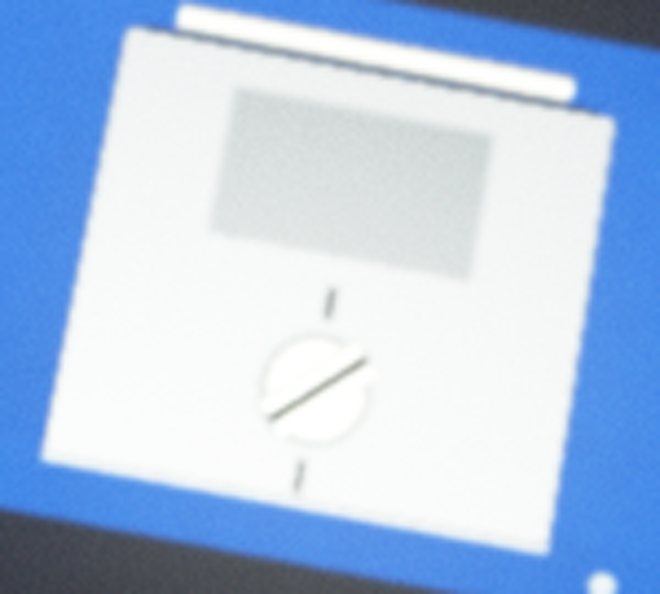

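```bash
python3 - <<'E'
from h import *
P=np.array([(270,420),(368,358),(331,303),(298,476),(128,30),(614,118),(548,552),(42,460)],float)/4.4+[260,240]
z=[.225,.225,.204,.208,.1985,.1985,.2085,.2085]
w=ray("top",P,z); print(w.round(4))
m=w[:2].mean(0); print("fast",m,"marks mid",w[2:4].mean(0))
a=lambda v:np.arctan2(v[1],v[0])
print("slot",a(w[1]-w[0]),"marks",a(w[2]-w[3]),"cover x",a(w[4]+w[5]-w[6]-w[7]),a(w[4]-w[5])-np.pi/2)
print("sizes",np.linalg.norm(w[0]-w[1]),np.linalg.norm(w[4]-w[5]),np.linalg.norm(w[4]-w[7]),np.linalg.norm(w[3]-w[2]))
print(ray("top",[(457,341)],[.209]), ray("top",[(322,403),(447,404)],[.01]*2))
from scipy.spatial.transform import Rotation as R
q=readout.state()["tool_rot"]; print(R.from_quat(np.r_[q[1:],q[0]]).as_matrix().round(3))
E
```

```text
[[ 0.4761 -0.0614  0.225 ]
 [ 0.494  -0.0894  0.225 ]
 [ 0.5089 -0.0798  0.204 ]
 [ 0.4586 -0.0704  0.208 ]
 [ 0.5896 -0.0179  0.1985]
 [ 0.5652 -0.1651  0.1985]
 [ 0.4376 -0.1439  0.2085]
 [ 0.4625  0.0046  0.2085]]
fast [ 0.48506355 -0.0754155   0.225     ] marks mid [ 0.48373727 -0.07507542  0.206     ]
slot -1.0015043519994482 marks -0.18463942514018084 cover x -0.16993971375466635 -0.16425985340550042
sizes 0.03328784429543353 0.1491237830913218 0.12939190108790485 0.05128053292069226
[[ 0.46983813 -0.23794705  0.209     ]] [[ 0.35152448 -0.07089663  0.01      ]
 [ 0.35187665 -0.27315503  0.01      ]]
[[ 0.952  0.305 -0.   ]
 [ 0.305 -0.952  0.001]
 [ 0.    -0.001 -1.   ]]
```

Request:
carry_out(
  rows=[
    [0,0,-0.6,0,0.4],
    [0,0,-0.6,0,0.4],
    [0.55,-0.5,0,0,0.4],
    [0.55,-0.5,0,0,0.4],
    [0.55,-0.5,0,0,0.4],
    [0.55,-0.5,0,0,0.4],
    [0.55,-0.5,0,0,0.4],
    [0.55,-0.5,0,0,0.4],
  ],
  newtons=25,
)

```text
clock: 0.9
ee_pos: [0.3023, -0.4005, 0.2824]
tool_rot: [-0.0, 0.988, 0.154, -0.0]
ft_force: [-0.1, -0.6, 0.2]
gripper_width: 0.402
grasp_force: 0.0
```

Request:
carry_out(
  rows=[
    [0.55,-0.5,0,0,0.4],
    [0.55,-0.5,0,0,0.4],
    [0.55,-0.5,0,0,0.4],
    [0.55,-0.5,0,0,0.4],
    [0.55,-0.5,0,0,0.4],
    [0.55,-0.5,0,0,0.4],
    [0.55,-0.5,0,0,0.4],
    [0.55,-0.5,0,0,0.4],
  ],
)

```text
clock: 1.7
ee_pos: [0.4509, -0.143, 0.2825]
tool_rot: [-0.0, 0.988, 0.154, -0.0]
ft_force: [0.3, -0.6, 0.1]
gripper_width: 0.396
grasp_force: 0.0
```

Request:
carry_out(
  rows=[
    [0.5,-0.5,0,0,0.4],
    [0.5,-0.5,0,0,0.4],
    [0,0,0,-1,0.4],
    [0,0,0,-1,0.4],
    [0,0,0,-1,0.4],
    [0,0,0,-1,0.4],
    [0,0,0,-1,0.4],
    [0,0,0,-1,0.4],
  ],
)

```text
clock: 2.5
ee_pos: [0.4826, -0.0816, 0.2824]
tool_rot: [-0.0, 0.922, 0.386, -0.0]
ft_force: [0.2, -0.7, -0.0]
gripper_width: 0.403
grasp_force: 0.0
```

Request:
carry_out(
  rows=[
    [0,0,0,-1,0.4],
    [0,0,0,-1,0.4],
    [0,0,0,-1,0.4],
    [0,0,0,-1,0.4],
    [0,0,0,-1,0.4],
    [0,0,0,-1,0.4],
    [0,0,0,-1,0.4],
    [0,0,0,-1,0.4],
  ],
)

```text
clock: 3.3
ee_pos: [0.4826, -0.0816, 0.2824]
tool_rot: [-0.0, 0.754, 0.657, -0.0]
ft_force: [-0.1, 0.9, 0.2]
gripper_width: 0.404
grasp_force: 0.0
```

Request:
carry_out(
  rows=[
    [0,0,0,-1,0.4],
    [0,0,0,-1,0.4],
    [0,0,0,-1,0.4],
    [0,0,0,-1,0.4],
    [0,0,0,-1,0.4],
    [0,0,0,-1,0.4],
    [0,0,0,-1,0.4],
    [0,0,0,-0.9,0.4],
  ],
)

```text
clock: 4.1
ee_pos: [0.4826, -0.0816, 0.2824]
tool_rot: [-0.0, 0.513, 0.859, -0.0]
ft_force: [0.3, 0.3, -0.6]
gripper_width: 0.403
grasp_force: 0.0
```

```bash
cat >> h.py <<'E'
from scipy.spatial.transform import Rotation as Ro
def go(x,y,z=None):
    s=readout.state(); q=s["tool_rot"]; M=Ro.from_quat(np.r_[q[1:],q[0]]).as_matrix()
    p=s["ee_pos"]; t=np.array([x,y,p[2] if z is None else z])
    print("t",round(s["clock"],2),"tcp",p.round(4),"yaw",np.arctan2(M[1,0],M[0,0]).round(3),"w",round(s["gripper_width"],3),"g",round(s["grasp_force"],2),"F",s["ft_force"].round(2),"T",s["ft_torque"].round(3))
    print("shift mm",(M.T@(t-p)*1000).round(1),"q",s["joint_pos"].round(2))
E
python3 - <<'E'
from h import *
go(.4847,-.0753,.212)
cv2.imwrite("pics/w1.png",vision.get_image("wrist")[:,:,::-1])
E
```

```text
t 4.1 tcp [ 0.4826 -0.0816  0.2824] yaw 2.065 w 0.403 g 0.0 F [ 0.35  0.26 -0.65] T [-0.005 -0.11  -0.001]
shift mm [ 4.5  4.9 70.4] q [-0.19  0.15  1.86 -0.    1.13 -0.69]
```

View pics/w1.png

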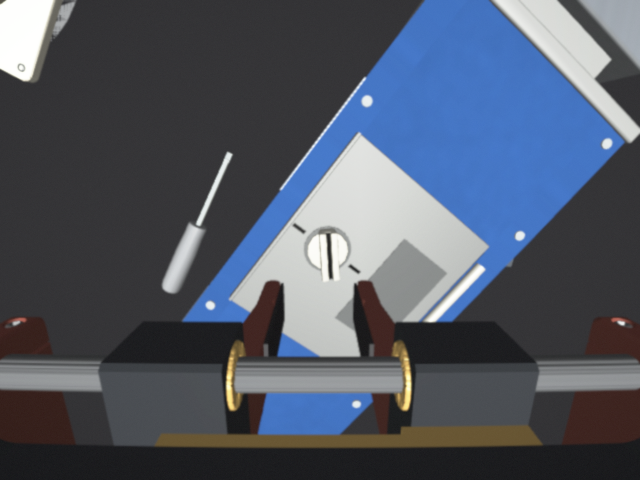

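The wrist view shows the bar and slot from about (328,234) to (332,281), almost vertical between the fingers, with the marks at (299,228) and (354,269). I'll cross-check the position from these pixels.

```bash
python3 - <<'E'
from h import *
w=ray("wrist",[(328,235),(333,280),(299,228),(354,269)],[.225,.225,.208,.204])
print(w.round(4),w[:2].mean(0).round(4),w[2:].mean(0).round(4))
d=w[1]-w[0];m=w[3]-w[2]
print(np.arctan2(d[1],d[0]),np.arctan2(m[1],m[0]),np.linalg.norm(d),np.linalg.norm(m))
go(.4847,-.0753,.212)
E
```

```text
[[ 0.4788 -0.0602  0.225 ]
 [ 0.4971 -0.0863  0.225 ]
 [ 0.4608 -0.0689  0.208 ]
 [ 0.5112 -0.0779  0.204 ]] [ 0.488  -0.0732  0.225 ] [ 0.486  -0.0734  0.206 ]
-0.9580316214719715 -0.17548610185845204 0.03182616431926335 0.051426634784203396
t 4.15 tcp [ 0.4826 -0.0816  0.2824] yaw 2.068 w 0.396 g 0.0 F [ 0.05 -0.5   0.39] T [-0.003 -0.064 -0.044]
shift mm [ 4.5  4.9 70.4] q [-0.19  0.15  1.86 -0.    1.13 -0.69]
```

Request:
carry_out(
  rows=[
    [0.09,0.13,0,0,0.4],
    [0,0,0.3,-1,0.4],
    [0,0,0.4,-0.1,0.4],
    [0,0,0.3,0,0.4],
    [0,0,0.2,0,0.4],
    [0,0,0.1,0,0.4],
    [0,0,0.08,0,0.4],
    [0,0,0,0,0.4],
  ],
)

```text
clock: 4.95
ee_pos: [0.4866, -0.0745, 0.2136]
tool_rot: [-0.0, 0.476, 0.879, -0.0]
ft_force: [0.1, 0.6, 0.6]
gripper_width: 0.397
grasp_force: 0.0
```

```bash
python3 - <<'E'
from h import *
go(.4862,-.0745,.212)
E
```

```text
t 4.95 tcp [ 0.4866 -0.0745  0.2136] yaw 2.149 w 0.397 g 0.0 F [0.1  0.58 0.58] T [-0.01  -0.169 -0.016]
shift mm [ 0.2 -0.3  1.6] q [-0.18  0.24  1.93  0.    0.98 -0.75]
```

Close on the bar.

Request:
carry_out(
  rows=[
    [0,0,0,0,0],
    [0,0,0,0,0],
    [0,0,0,0,0],
    [0,0,0,0,0],
    [0,0,0,0,0],
    [0,0,0,0,0],
  ],
  newtons=20,
)

```text
clock: 5.55
ee_pos: [0.4869, -0.0746, 0.214]
tool_rot: [0.0, 0.476, 0.88, 0.0]
ft_force: [1.0, 0.0, 1.5]
gripper_width: 0.138
grasp_force: 19.9
```

```bash
python3 - <<'E'
from h import *
go(.4862,-.0745,.212)
E
```

```text
t 5.55 tcp [ 0.4869 -0.0746  0.214 ] yaw 2.15 w 0.138 g 19.87 F [0.97 0.01 1.5 ] T [ 0.148 -0.228 -0.03 ]
shift mm [ 0.4 -0.5  2. ] q [-0.18  0.24  1.93  0.    0.98 -0.76]
```

Request:
carry_out(
  rows=[
    [0,0,0,-0.7,0],
    [0,0,0,-0.7,0],
    [0,0,0,-0.7,0],
    [0,0,0,-0.7,0],
    [0,0,0,-0.7,0],
    [0,0,0,-0.7,0],
    [0,0,0,-0.7,0],
    [0,0,0,-0.7,0],
  ],
)

```text
clock: 6.35
ee_pos: [0.4872, -0.0742, 0.2139]
tool_rot: [0.001, 0.268, 0.964, 0.001]
ft_force: [2.7, 2.9, -0.6]
gripper_width: 0.138
grasp_force: 19.8
```

Request:
carry_out(
  rows=[
    [0,0,0,-0.7,0],
    [0,0,0,-0.7,0],
    [0,0,0,-0.7,0],
    [0,0,0,-0.7,0],
    [0,0,0,-0.7,0],
    [0,0,0,-0.7,0],
    [0,0,0,-0.5,0],
    [0,0,0,0,0],
  ],
)

```text
clock: 7.15
ee_pos: [0.4871, -0.0737, 0.2134]
tool_rot: [0.0, 0.083, 0.997, 0.001]
ft_force: [4.3, 5.4, -4.2]
gripper_width: 0.132
grasp_force: 20.0
```

Request:
carry_out(
  rows=[
    [0,0,0,0,0],
    [0,0,0,0,0],
    [0,0,0,0,0],
  ],
)

```text
clock: 7.45
ee_pos: [0.4871, -0.0737, 0.2134]
tool_rot: [0.0, 0.084, 0.996, 0.001]
ft_force: [4.5, 5.0, -3.9]
gripper_width: 0.134
grasp_force: 20.0
```

```bash
python3 - <<'E'
from h import *
go(.4862,-.0745,.212)
E
```

```text
t 7.45 tcp [ 0.4871 -0.0737  0.2134] yaw 2.973 w 0.134 g 19.99 F [ 4.47  5.   -3.91] T [ 1.03  -0.828  0.064]
shift mm [ 0.7 -0.9  1.4] q [-0.18  0.24  1.93  0.    0.97 -1.58]
```

The tool is now being pulled down (-3.9 N), so the pin appears to be at its slot. Release, rise, and look.

Request:
carry_out(
  rows=[
    [0,0,0,0,0.4],
    [0,0,0,0,0.4],
    [0,0,0,0,0.4],
    [0,0,0,0,0.4],
    [0,0,-0.2,0,0.4],
    [0,0,-0.4,0,0.4],
    [0,0,-0.6,0,0.4],
    [0,0,-0.2,0,0.4],
  ],
)

```text
clock: 8.25
ee_pos: [0.4879, -0.0749, 0.2868]
tool_rot: [0.002, 0.084, 0.996, -0.0]
ft_force: [0.2, 0.1, -0.2]
gripper_width: 0.399
grasp_force: 0.0
```

```bash
python3 - <<'E'
from h import *
go(.4936,-.030,.24)
im=vision.get_image("wrist")[150:350,200:460,::-1]
cv2.imwrite("pics/w2.png",cv2.resize(im,None,fx=3,fy=3,interpolation=cv2.INTER_CUBIC))
E
```

```text
t 8.25 tcp [ 0.4879 -0.0749  0.2868] yaw 2.974 w 0.399 g 0.0 F [ 0.24  0.09 -0.15] T [ 0.08 -0.2   0.03]
shift mm [ 2.1 45.3 46.8] q [-0.18  0.15  1.85 -0.    1.14 -1.58]
```

View pics/w2.png

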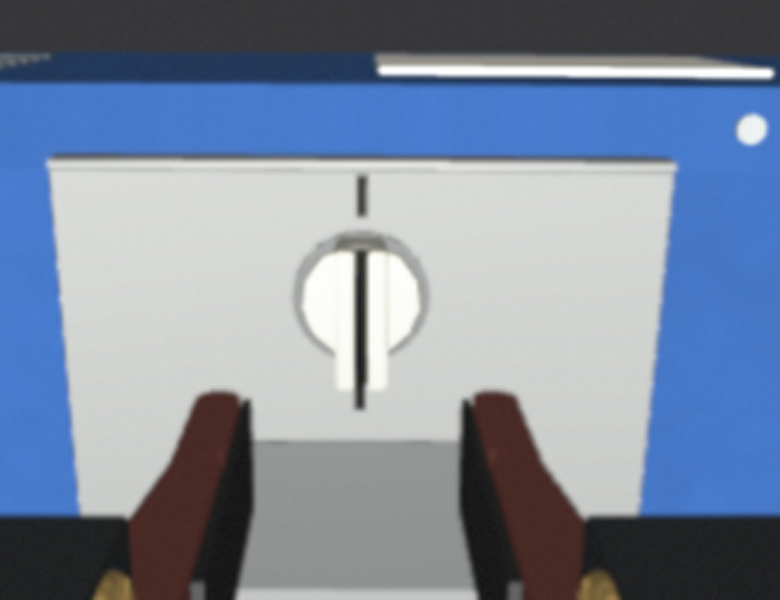

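The slot (column 361) is in line with both marks, at (362,195) and (359,395) in the crop. Next I'll move 45 mm to the cover's +y side, shut the fingers and descend.

Request:
carry_out(
  rows=[
    [0.04,0.45,0,0,0],
    [0,0.45,0,0,0],
    [0,0,0.4,0,0],
    [0,0,0.4,0,0],
    [0,0,0.4,0,0],
    [0,0,0.3,0,0],
    [0,0,0.1,0,0],
    [0,0,0,0,0],
  ],
)

```text
clock: 9.1
ee_pos: [0.4912, -0.0299, 0.2028]
tool_rot: [-0.001, 0.084, 0.996, 0.0]
ft_force: [-1.7, -0.6, -0.5]
gripper_width: 0.005
grasp_force: 0.2
```

```bash
python3 - <<'E'
from h import *
go(.4936,-.030,.198)
E
```

```text
t 9.1 tcp [ 0.4912 -0.0299  0.2028] yaw 2.974 w 0.005 g 0.16 F [-1.67 -0.56 -0.47] T [ 0.053 -0.02   0.008]
shift mm [-2.4  0.3  4.8] q [-0.08  0.26  1.93 -0.    0.95 -1.49]
```

Request:
carry_out(
  rows=[
    [0,0,0.02,0,0],
    [0,0,0.02,0,0],
    [0,0,0.02,0,0],
    [0,0,0.02,0,0],
    [0,0,0.02,0,0],
    [0,0,0,0,0],
    [0,0,0,0,0],
  ],
)

```text
clock: 9.8
ee_pos: [0.4924, -0.03, 0.1992]
tool_rot: [0.0, 0.084, 0.996, -0.0]
ft_force: [-1.3, -0.1, 5.3]
gripper_width: 0.005
grasp_force: 2.9
```

Request:
carry_out(
  rows=[
    [0,0,0.02,0,0],
    [0,0,0.02,0,0],
    [0,0,0.02,0,0],
    [0,0,0,0,0],
    [0,0,0,0,0],
  ],
)

```text
clock: 10.3
ee_pos: [0.4925, -0.0299, 0.1981]
tool_rot: [0.001, 0.084, 0.996, -0.0]
ft_force: [-8.2, 0.4, 25.2]
gripper_width: 0.003
grasp_force: 12.6
```

Request:
carry_out(
  rows=[
    [0,0,-0.01,0,0],
    [0,0,0,0,0],
    [0,0,0,0,0],
    [0,0,0,0,0],
    [0,0,0,0,0],
  ],
)

```text
clock: 10.8
ee_pos: [0.4924, -0.03, 0.1981]
tool_rot: [0.001, 0.084, 0.996, -0.0]
ft_force: [-6.8, -0.2, 20.6]
gripper_width: 0.005
grasp_force: 10.3
```

```bash
python3 - <<'E'
from h import *
go(.4936,-.030,.198)
cv2.imwrite("pics/w3.png",vision.get_image("wrist")[:,:,::-1])
E
```

```text
t 10.8 tcp [ 0.4924 -0.03    0.1981] yaw 2.974 w 0.005 g 10.3 F [-6.84 -0.2  20.64] T [9.900e-02 1.111e+00 1.000e-03]
shift mm [-1.2  0.2  0.1] q [-0.08  0.26  1.94 -0.    0.94 -1.49]
```

View pics/w3.png

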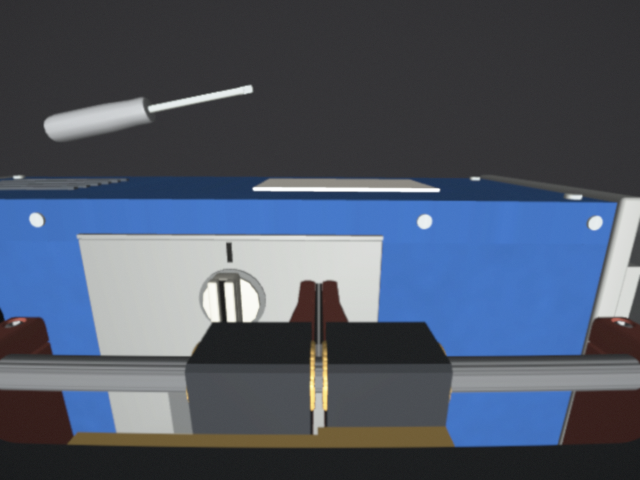

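The fingertips at (319,285) press the cover flat beside the fastener at (232,300), clear of it. The cover edge at row 237 shows no gap, and the force is a steady 20 N at z = 0.198.

```bash
python3 -c "
from station import manip
print(manip.close_job())"
```

```text
the job is handed in; nothing more can be done
None
```

The fastener slot is lined up with the index marks, the cover is pressed flush at about 20 N with the fingers clear of the fastener, and the job is handed in (no verdict was returned).

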